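# Isolate the air rig and take out its bleed plug

## Robot

A 6-joint arm with a two-finger parallel gripper is mounted at the origin on a cart in front of the work surface, level with it; the furniture and walls round the work are solid. World frame = base frame: x ahead of the robot, y to its left, z up, the work surface at z = 0. Lengths are in m, angles in rad, forces in N, time in s.
With the tool pointing down it reaches from about 0.375 to 0.975 m from the base axis. Payload 3.8 kg.
Tool frame: the origin (TCP) lies midway between the tips of the shut fingers; the grasp point (between the pads) lies 19 mm behind it; z points along the fingers, y is the line along which they close (so a half turn about z gives the same grasp; the last joint's range is limited). The gripper opens to 88 mm and grips with 3 to 60 N. Pads are 18 mm wide; open, the fingers measure 123 mm over their backs; the gripper's body (75 mm by 187 mm) begins 45 mm behind the grasp point.
Start: joints at [-1.166, 0.264, 1.604, -0, 1.274, -0.037], TCP at [0.289, -0.61, 0.203] pointing down, gripper open.
Joint ranges: [-2.63, 2.63], [-0.94, 2.18], [0.31, 2.57], [-1.31, 4.45], [0, 2.66], [-2.55, 2.55]. Speed limits (rad/s): [2.57, 2.57, 3.14, 3.14, 3.14, 3.14].

## Interface

Orientations are given as a rotation vector (axis times angle).
In Python, from cell import manip, inverse_kinematics, cams, order gives the robot as it stands. Calls block until the motion is done:
- manip.move_pose(position, orientation): joint-space move of the TCP to a pose.
- manip.move_linear(position, rate=0.15, rot=None): straight line of the TCP; rot=None keeps the orientation; rate is the mean speed in m/s.
- manip.set_joints(angles): joint-space move.
- manip.set_gripper(opening, force=None): finger opening in m; force is the grip in N (None keeps the last); returns when the fingers have stopped.
- manip.dwell(seconds).
- inverse_kinematics(position, orientation): joint angles nearest the present ones, or None.
- manip.state(): the state.
- cams.capture(name): name is "scene" or "top" or "wrist"; returns a dict with "image" (420x560x3 uint8, blue, green, red), "z_map" (420x560 float32, m along the optical axis (not along the pixel's ray), 0 where there is no reading), "intrinsics" (3x3 intrinsics, pixels), "k1" (the pictures are not rectified: a ray, as slopes to the right and down, at radius r is drawn at 1 + k1 r^2 times it, then the intrinsics apply), "position" and "orientation" of the camera in the world; the wrist camera has in their place "T_tool_cam" (4x4, takes a point from camera to tool coordinates, whose origin is the TCP and whose axes are the flange's). Camera axes: x right, y down, z forward; pixel columns grow to the right and rows downward; lengths in m; the calibration is good to about 2 mm. A picture is of the moment at which its call begins: read the wrist's pose just before it.
A pose or a line that the arm cannot do raises manip.IKError and nothing moves.
- order.close_job(): hands the job in; it is judged then, once.
The state is a dict: "clock": time; "joint_pos": joint angles; "joint_velocities": joint speeds; "tau": joint torques, N m; "tool_pos": TCP position; "tcp_rot": TCP orientation; "contact_force": force on the tool from outside, world axes, zero at the start; "moment": the same for the moment, N m; "gripper_width": finger opening in m; "grasp_force": force on a finger pad.
Only numpy, scipy, OpenCV 4.12 (cv2) and the standard library are available. Lean on these libraries where they do the work, as an engineer would, in place of code of your own. Each camera call takes 0.05 s, during which the arm holds its last target. There are 200 camera calls.

## Task

Make the small air test rig safe to work on: one of its two feed valves has been left open or half open, so find it and turn its blue lever fully shut, square across its valve like the other one, which is already shut and stays shut. Only when both feeds are shut, unscrew the brass bleed plug at the front of the rig (anticlockwise), draw it straight out of its port and lay it down in the steel parts dish, without dropping it. Leave the things standing around undisturbed.

Things in the scene. Friction and masses are not known exactly. Their poses are not given: they have to be found in the camera images.
- air_rig: air test rig, fixed: base plate 172 x 250 x 8 mm; on two legs an aluminium header bar 36 x 36 x 214 mm, top 98 mm high. Origin on the bench under the bar's middle; x points to the rear, y left along the bar. Behind the bar two valves lie along x at y = +65 and -65 mm, upright stems at x = 50 mm; a bulkhead plate 104 mm high stands at x = 129 mm
- port (a point): centre of the mouth of the bleed port: face of a brass adapter, 33 mm across (a 43 mm nut at its root), that stands 26 mm out of the middle of the bar's front face, 80 mm above the bench. Axes as the rig's: the port's axis is level, along x, its mouth faces -x, towards the robot. The plug comes out along -x
- bleed_plug: brass bleed plug, 110 g, axis level. Origin: centre of its knurled head (grip here), 24 mm thick, 30 mm long; x to its tip. Then a flange (34 mm across, 4 mm thick) and a shank 19 x 34 mm with 2 thread lugs. Screwed home, origin 19 mm before the port. Turned 150 degrees anticlockwise seen from the robot (top goes left) it backs out 4.5 mm to a stop, is free, and slides out; clear after 35 mm more
- plug_tip (a point): centre of the end of the plug's shank, 53 mm from the centre of its head; x along the shank, away from the head. The thread is greased: 0.1 N m turns it; between turns the plug stays where it is let go, and once free of the thread it still rests in the bore until drawn out
- lever_a (a joint): angle (rad) of one feed valve's lever: 0 = open, in line with its valve, pointing towards the robot (-x of the rig); 1.57 = shut, at its stop, square across, pointing right (-y of the rig). Seen from above it shuts anticlockwise about its stem. It stays where it is left; about 2 N at the grip moves it
- lever_b (a joint): the same for the other feed valve's lever
- lever_a_grip (a point): middle of lever a's blue sleeve, the part to handle: 50 mm long, 14 mm wide, 9 mm high, level, its centre 124 mm above the bench and 60 mm from the stem's upright axis; its x points along the sleeve to the stem and turns with the lever. Below the sleeve 21 mm are free down to the header bar. Sleeve and steel strip ride clear of the other lever
- lever_b_grip (a point): the same for lever b; the levers look alike and either may be the left one
- parts_dish: round steel parts dish held by its magnet (it does not move): 149 mm across the rim, 26 mm high, floor 120 mm across and 4 mm above the bench. Origin on the bench under its middle
- solvent_bottle: white squeeze bottle, 62 mm across, 156 mm high, loose; origin under its middle. To be left alone
- flux_tin: round tin with a red lid, 44 mm across, 20 mm high, loose; origin under its middle. To be left alone
- solder_reel: black reel of solder wire, 57 mm across, 46 mm high, loose; origin under its middle. To be left alone
- capacitor: dark round capacitor, 22 mm across, 26 mm high, loose; origin under its middle. To be left alone
Mind the look-alikes: they are no part of the job. Of the things that look like the bleed_plug, the largest one is meant.

How it is judged:
By the outcome, as a careful person would: the job done as asked, in the order asked, and still so for the second after the job is handed in, with the robot touching nothing.
It also fails if it takes over 64 s, if anything falls off the work surface, if the arm or the gripper's body presses on something with over 40 N, if the wrist force passes 120 N, or if a joint passes its speed limit or range.

## Working session

There is one attempt and no reset: what is moved stays moved. The work goes in short steps, each a Python script; the robot and the scene stay as the last script left them, time stands still between calls to the robot, and variables do not carry over. Pictures are saved under pics/ and viewed, at most 11 in all, crops included, and the job is handed in when it is done.

```bash
ls; mkdir -p pics; cat > h.py <<'E'
import numpy as np, cv2
from scipy.spatial.transform import Rotation as R
from cell import manip, inverse_kinematics, cams, order
def cap(name):
    s=manip.state(); c=cams.capture(name)
    if name=="wrist":
        T=np.eye(4);T[:3,:3]=R.from_rotvec(s["tcp_rot"]).as_matrix();T[:3,3]=s["tool_pos"]
        c["M"]=T@c["T_tool_cam"]
    else:
        M=np.eye(4);o=np.array(c["orientation"],float)
        M[:3,:3]=o if o.shape==(3,3) else R.from_rotvec(o).as_matrix()
        M[:3,3]=c["position"];c["M"]=M
    return c
def ray(c,u,v):
    K=c["intrinsics"];p=cv2.undistortPoints if 0 else None
    d=np.array([(u-K[0,2])/K[0,0],(v-K[1,2])/K[1,1]]);s=d.copy()
    for _ in range(20): s=d/(1+c["k1"]*(s@s))
    return np.array([s[0],s[1],1.])
def pt(c,u,v):   # by depth (median 3x3)
    z=c["z_map"][int(v)-1:int(v)+2,int(u)-1:int(u)+2];z=np.median(z[z>0]) if (z>0).any() else np.nan
    return (c["M"]@np.append(ray(c,u,v)*z,1))[:3]
def onz(c,u,v,h):  # intersect with plane z=h
    d=c["M"][:3,:3]@ray(c,u,v);o=c["M"][:3,3];return o+d*(h-o[2])/d[2]
def cloud(c):
    H,W=c["z_map"].shape;K=c["intrinsics"];v,u=np.mgrid[:H,:W]
    d=np.stack([(u-K[0,2])/K[0,0],(v-K[1,2])/K[1,1]],-1);s=d.copy()
    for _ in range(20): s=d/(1+c["k1"]*(s**2).sum(-1,keepdims=True))
    P=np.concatenate([s,np.ones((H,W,1))],-1)*c["z_map"][...,None]
    P=P@c["M"][:3,:3].T+c["M"][:3,3];P[c["z_map"]<=0]=np.nan;return P
E
cat > a.py <<'E'
from h import *
import pickle
for n in ("scene","top"):
    c=cap(n); pickle.dump(c,open(n+".pkl","wb")); print(n,c["position"],c["orientation"],c["k1"],c["intrinsics"][0])
    cv2.imwrite(f"pics/{n}0.png",cv2.resize(c["image"],(800,600),interpolation=cv2.INTER_CUBIC))
E
python3 a.py
```

```text
pics
scene [-0.13397147  0.52269434  1.00772569] [-1.14753381  2.40836324 -0.91888706] -0.02973696009071278 [526.23435055   0.         284.09053683]
top [0.35820703 0.03135411 1.0104253 ] [-2.09863029  2.14714888 -0.20224936] -0.014457281133394739 [395.48834115   0.         277.99561904]
```

View pics/scene0.png

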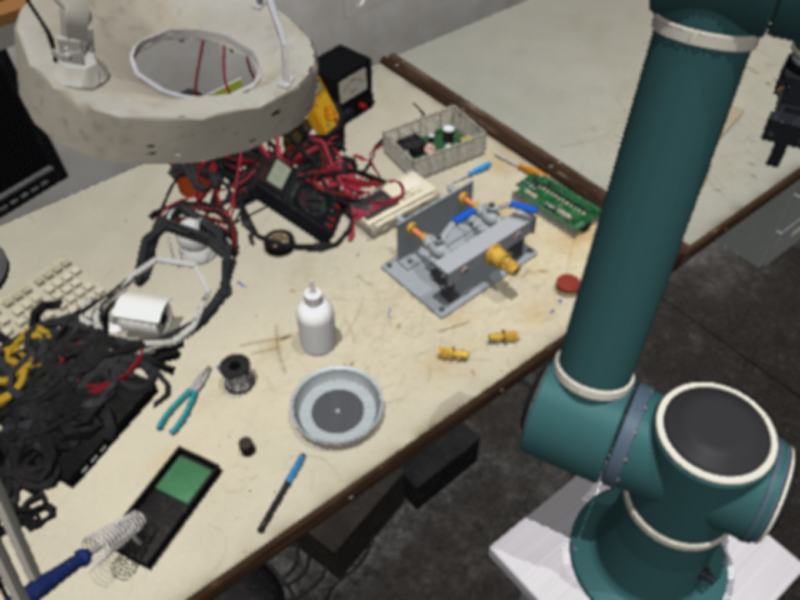

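View pics/top0.png

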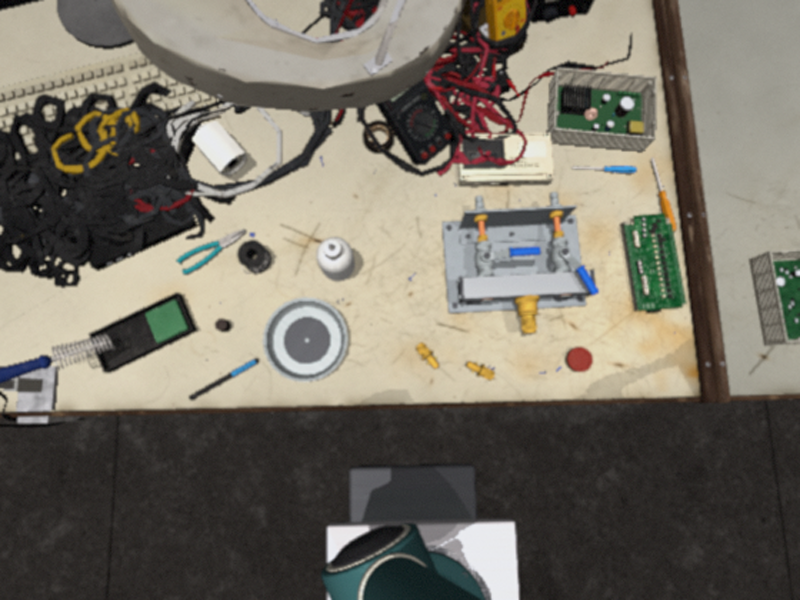

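The rig is at top-view (520,260). The left lever, at (525,251), lies square across, so it is shut. The right lever, at (587,280), points diagonally, so it is half open. The plug sits in the port at (528,315), and the two smaller loose look-alikes lie at (428,355) and (480,371). The dish is at (307,340). Next I measure from depth.

```bash
cat > m.py <<'E'
from h import *
import pickle
for n in ("top","scene"):
    c=pickle.load(open(n+".pkl","rb"));P=cloud(c);im=c["image"].astype(int);b,g,r=im[...,0],im[...,1],im[...,2]
    X,Y,Z=P[...,0],P[...,1],P[...,2]
    box=lambda u0,u1,v0,v1:(np.mgrid[:420,:560][1]*800/560>u0)&(np.mgrid[:420,:560][1]*800/560<u1)&(np.mgrid[:420,:560][0]*600/420>v0)&(np.mgrid[:420,:560][0]*600/420<v1)
    rig=box(440,610,190,350) if n=="top" else box(370,545,170,320)
    m=rig&(abs(Z-.098)<.006)&(abs(r-b)<40)
    rect=cv2.minAreaRect(P[m][:,:2].astype(np.float32)*1000);print(n,"bar",m.sum(),rect,np.median(P[m],0))
    m=rig&(b>r+60)
    k,l=cv2.connectedComponents(m.astype(np.uint8))
    for i in range(1,k):
        q=P[l==i];q=q[abs(q[:,2]-.124)<.015]
        if len(q)<15: continue
        mu=q.mean(0);w=np.linalg.svd(q[:,:2]-mu[:2])[2][0];print("lever",len(q),mu,np.degrees(np.arctan2(w[1],w[0])))
    m=rig&(r>b+60)&(Z>.05)&((np.mgrid[:420,:560][0]>205) if n=="top" else (np.mgrid[:420,:560][1]>335))
    q=P[m];print("plug",len(q),np.nanmin(q,0),np.nanmax(q,0))
    m=box(255,358,288,390) if n=="top" else box(280,392,360,450)
    m&=(Z>.019)&(Z<.03);q=P[m][:,:2]
    A=np.c_[2*q,np.ones(len(q))];s=np.linalg.lstsq(A,(q**2).sum(1),rcond=None)[0];print("dish",len(q),s[:2],np.sqrt(s[2]+s[:2]@s[:2]))
    for nm,u,v in ([("bottle",334,246),("tin",578,359),("reel",255,257),("cap",223,325),("l1",428,355),("l2",480,371)] if n=="top" else [("bottle",314,292),("tin",568,284)]):
        print(nm,pt(c,u*.7,v*.7).round(3))
    print("lamp z", np.nanmin(Z[:70 if n=="top" else 100,80:320]), P[40 if n=="top" else 85,180 if n=="top" else 120])
c=pickle.load(open("scene.pkl","rb"))
cv2.imwrite("pics/crop.png",cv2.resize(c["image"][115:225,255:395],(800,600),interpolation=cv2.INTER_CUBIC))
E
python3 m.py
```

```text
top bar 1701 ((598.5869140625, -182.2439727783203), (156.46804809570312, 225.6890411376953), 2.3178412914276123) [ 0.54361682 -0.17586997  0.09782645]
lever 114 [ 0.58906607 -0.17830101  0.12824091] -88.23828123307811
lever 123 [ 0.53891993 -0.27506441  0.12823686] -153.24968794021137
plug 311 [ 0.46080574 -0.20374817  0.080338  ] [ 0.5216553  -0.16706042  0.10325027]
dish 488 [0.46575415 0.19043765] 0.07079064514985715
bottle [0.6   0.127 0.143]
tin [ 0.42  -0.286  0.019]
reel [0.621 0.287 0.006]
cap [0.493 0.335 0.027]
l1 [ 0.433 -0.023  0.022]
l2 [ 0.404 -0.113  0.02 ]
lamp z -0.006203692247380044 [0.74679458 0.18348369 0.42708397]
scene bar 1247 ((593.3514404296875, -178.86196899414062), (154.44244384765625, 224.40115356445312), 2.110199451446533) [ 0.54150802 -0.17139986  0.09694637]
lever 79 [ 0.53585261 -0.27186301  0.12702139] -153.79070041165713
lever 71 [ 0.58542611 -0.17474217  0.12708392] 91.89052966143042
plug 275 [ 0.45712635 -0.21919617  0.06324603] [ 0.52186543 -0.16501867  0.10233209]
dish 510 [0.46445126 0.19403969] 0.07020908224035176
bottle [0.596 0.134 0.131]
tin [ 0.416 -0.284  0.016]
lamp z -0.008864677619000672 [0.72746013 0.23949013 0.42946471]
```

View pics/crop.png

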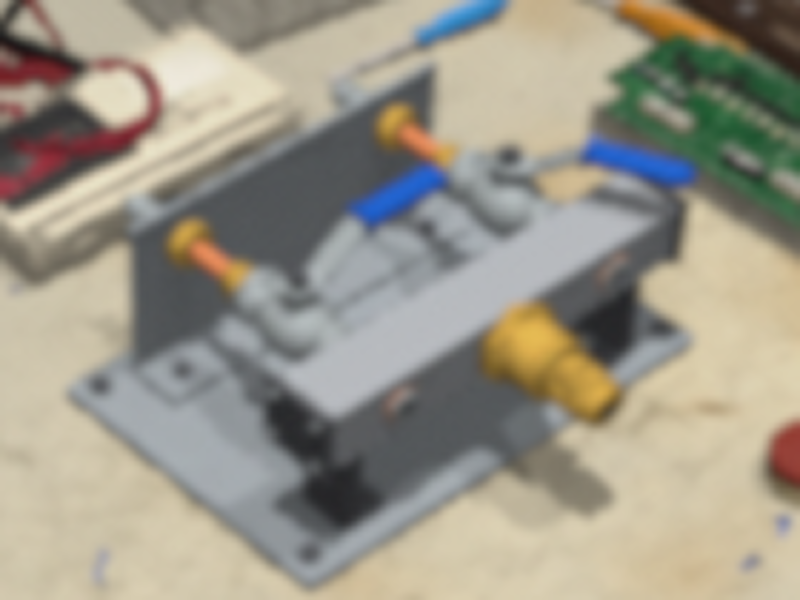

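The crop confirms it: the plug in the port, at (555,365) in the crop, is the largest brass piece. The right lever is about 25° from open and the left one is shut. The rig origin is about (0.539, -0.183) with a yaw of about 2°. Before moving, I check IK for the pushing arc and the tilted strokes on the plug.

```bash
cat >> h.py <<'E'
RIG=np.array([.539,-.183,0.]);YAW=np.radians(2.1)
def W(x,y,z): return RIG+R.from_euler('z',YAW).apply([x,y,z])
def rv(zax,yax): # rig-frame axes -> world rotvec
    z=np.array(zax,float);y=np.array(yax,float);z/=np.linalg.norm(z);y/=np.linalg.norm(y)
    return (R.from_euler('z',YAW)*R.from_matrix(np.c_[np.cross(y,z),y,z])).as_rotvec()
def push(th,gap,z,sgn,r=60):  # th lever angle (0 open), gap finger centre to sleeve centreline mm
    a=np.pi+th; rad=np.array([np.cos(a),np.sin(a)]);t=np.array([-rad[1],rad[0]])
    p=np.array([.05,-.065])+rad*r/1e3-t*gap/1e3
    return W(*p,z),rv([0,0,-1],[sgn*rad[0],sgn*rad[1],0])
def plug(al,x,sgn,off=.013,zc=.08,y0=0.): # al>0: tool leans left; TCP off past axis
    d=np.array([0,-np.sin(al),-np.cos(al)])
    return W(*(np.array([x,y0,zc])+off*d)), rv(d,sgn*np.array([0,np.cos(al),-np.sin(al)]))
E
cat > b.py <<'E'
from h import *
s=manip.state();print(s["clock"],s["contact_force"],s["gripper_width"])
for sg in (1,-1):
    for th in (.3,.9,1.57): q=inverse_kinematics(*push(th,25,.112,sg));print("push",sg,th,None if q is None else np.round(q,2))
    for al in (-60,-45,-30,0,30,45,60): q=inverse_kinematics(*plug(np.radians(al),-.063,sg));print("plug",sg,al,None if q is None else np.round(q,2))
E
python3 b.py
```

```text
0.1 [ 0.11750427 -0.81841744 -0.84250829] 0.08785958742254552
push 1 0.3 [-0.47  0.16  1.9  -0.    1.08  2.33]
push 1 0.9 [-0.52  0.2   1.85 -0.    1.09  1.68]
push 1 1.57 [-0.53  0.28  1.76 -0.    1.1   1.  ]
plug 1 -60 None
plug 1 -45 None
plug 1 -30 [-0.69  0.31  1.91  0.4   1.31 -2.48]
plug 1 0 [-0.42  0.08  2.08 -0.    0.98 -2.03]
plug 1 30 [-0.06  0.07  2.2  -0.67  0.93 -1.24]
plug 1 45 [ 0.1   0.18  2.22 -0.95  1.06 -0.88]
plug 1 60 [ 0.22  0.34  2.22 -1.12  1.23 -0.61]
push -1 0.3 [-0.47  0.16  1.9  -0.    1.08 -0.81]
push -1 0.9 [-0.52  0.2   1.85 -0.    1.09 -1.46]
push -1 1.57 [-0.53  0.28  1.76 -0.    1.1  -2.14]
plug -1 -60 [-0.83  0.63  1.73  0.6   1.68  0.47]
plug -1 -45 [-0.78  0.47  1.82  0.51  1.49  0.55]
plug -1 -30 [-0.69  0.31  1.91  0.4   1.31  0.66]
plug -1 0 [-0.42  0.08  2.08 -0.    0.98  1.11]
plug -1 30 [-0.06  0.07  2.2  -0.67  0.93  1.9 ]
plug -1 45 [ 0.1   0.18  2.22 -0.95  1.06  2.26]
plug -1 60 [ 0.22  0.34  2.22 -1.12  1.23  2.53]
```

```bash
cat > c.py <<'E'
from h import *
T=lambda m: print(m,manip.state()["clock"],manip.state()["contact_force"].round(1) if hasattr(manip.state()["contact_force"],"round") else manip.state()["contact_force"])
p,o=push(.43,30,.17,-1)
manip.set_gripper(0.0); manip.move_pose(p,o); T("hover")
manip.move_linear(push(.43,30,.111,-1)[0],rate=.12); f0=np.array(manip.state()["contact_force"]); T("down")
for th in np.arange(.43,1.56,.14):
    p,o=push(th,16,.111,-1); manip.move_linear(p,rate=.12,rot=o); 
    f=np.array(manip.state()["contact_force"])-f0; print(round(th,2),f.round(1))
    if np.linalg.norm(f)>15: break
T("arc")
E
python3 c.py
```

```text
hover 3.0 [ 0.1 -0.9  0.3]
down 3.6417 [0.2 0.4 0.5]
0.43 [ 0.3 -0.  -0.9]
0.57 [-0.7 -0.7 -1.1]
0.71 [-1.  -0.2 -1.1]
0.85 [-0.1 -0.8 -0.1]
0.99 [ 0.1 -0.5 -0.7]
1.13 [ 0.6  0.1 -1. ]
1.27 [-0.2  0.1 -0.2]
1.41 [ 0.1 -0.3 -0.8]
1.55 [-1.1 -0.7 -0.9]
arc 6.2417 [-0.9 -0.3 -0.3]
```

```bash
cat > d.py <<'E'
from h import *
f0=np.array([0.1,-.5,0.]);
for g in range(14,-8,-2):
    p,o=push(1.57,g,.111,-1); manip.move_linear(p,rate=.08,rot=o)
    f=np.array(manip.state()["contact_force"])-f0; print(g,f.round(1))
    if f[0]<-9: break
c=cap("top"); cv2.imwrite("pics/top1.png",cv2.resize(c["image"][130:270,300:440],(600,600),interpolation=cv2.INTER_CUBIC)); print(manip.state()["clock"])
E
python3 d.py
```

```text
14 [0.3 1.2 0.2]
12 [ 0.1  0.4 -1.1]
10 [ 0.5  0.8 -1.1]
8 [ 0.7  0.2 -1.1]
6 [-0.6 -0.5 -0.6]
4 [0.3 0.8 1.5]
2 [ 0.7  0.8 -1.2]
0 [0.2 0.3 1.2]
-2 [ 0.3  1.2 -0.5]
-4 [-1.  -0.   0.1]
-6 [ 0.4  1.  -0.1]
9.0417
```

View pics/top1.png

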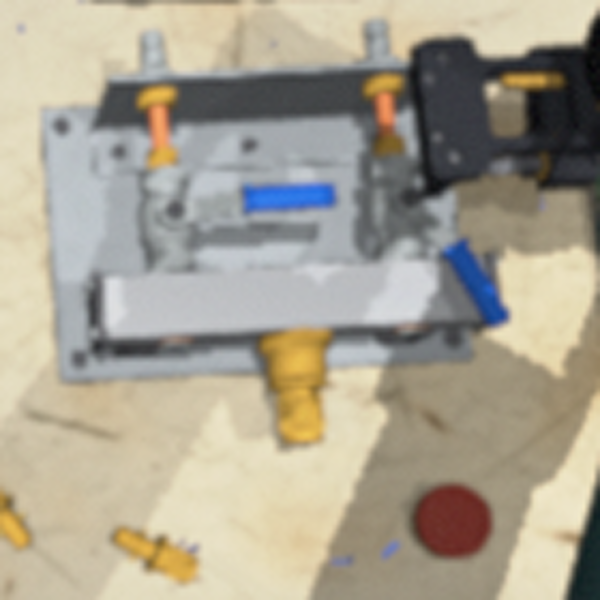

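```bash
cat > e.py <<'E'
from h import *
s=manip.state();print({k:np.round(s[k],3) for k in s}); print(push(1.57,-6,.111,-1))
c=cap("wrist"); print(c["T_tool_cam"].round(3),c["M"].round(3),c["intrinsics"],c["k1"]); cv2.imwrite("pics/w1.png",c["image"])
c=cap("top")
for u,v in [(475,283),(290,197),(430,185),(415,190),(440,120)]: print(u,v,pt(c,300+u/600*140,130+v/600*140).round(3))
E
python3 e.py
```

```text
{'clock': np.float64(9.042), 'joint_pos': array([-0.509,  0.327,  1.698,  0.   ,  1.117, -2.115]), 'joint_velocities': array([-0.001, -0.002,  0.002, -0.002,  0.001,  0.002]), 'tau': array([ 2.0000e-02, -5.1326e+01, -3.3571e+01, -4.4000e-02,  5.2000e-02,
        1.0000e-03]), 'tool_pos': array([ 0.6  , -0.306,  0.111]), 'tcp_rot': array([ 0.056, -3.141, -0.   ]), 'contact_force': array([ 0.821, -0.126, -0.234]), 'moment': array([ 0.082, -0.133,  0.026]), 'grasp_force': np.float64(0.0), 'gripper_width': np.float64(0.0)}
(array([ 0.59949528, -0.30587051,  0.111     ]), array([ 0.05631881, -3.1410878 , -0.        ]))
[[-0.    -0.962 -0.274  0.071]
 [ 1.    -0.     0.001 -0.   ]
 [-0.001 -0.274  0.962 -0.182]
 [ 0.     0.     0.     1.   ]] [[-0.036  0.961  0.274  0.529]
 [ 0.999  0.034  0.011 -0.309]
 [ 0.001  0.274 -0.962  0.293]
 [ 0.     0.     0.     1.   ]] [[376.84083454   0.         280.41071263]
 [  0.         376.84083454 209.40369684]
 [  0.           0.           1.        ]] -0.08089607233888207
475 283 [ 0.538 -0.275  0.129]
290 197 [ 0.588 -0.18   0.128]
430 185 [ 0.563 -0.219  0.24 ]
415 190 [ 0.595 -0.253  0.11 ]
440 120 [ 0.59  -0.222  0.255]
```

View pics/w1.png

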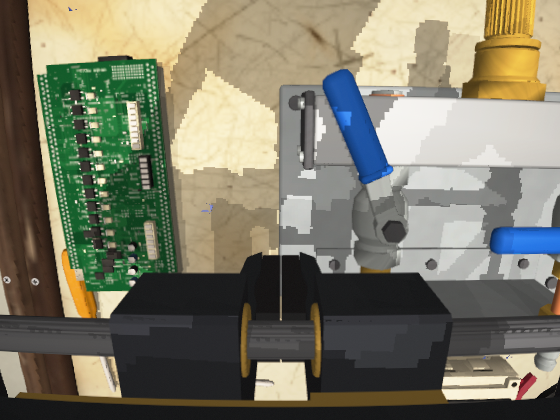

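```bash
cat >> h.py <<'E'
def lever():
    c=cap("top");P=cloud(c);im=c["image"].astype(int);m=(im[...,0]>im[...,2]+60)&(abs(P[...,2]-.126)<.01)
    q=P[m];q=(q-RIG)@R.from_euler('z',YAW).as_matrix();o=[]
    for s in (q[:,1]<-.045,q[:,1]>-.03):
        a=q[s];
        if len(a)<10: o.append(None);continue
        mu=a.mean(0);w=np.linalg.svd(a[:,:2]-mu[:2])[2][0];o.append((len(a),mu.round(4),round(np.degrees(np.arctan2(w[1],w[0]))%180,1)))
    return o
E
cat > f.py <<'E'
from h import *
s=manip.state()["tool_pos"]; manip.move_linear([s[0],s[1],.17],rate=.2)
p,o=push(.43,30,.17,-1); manip.move_linear(p,rate=.2,rot=o); print(lever())
manip.move_linear(push(.43,30,.111,-1)[0],rate=.12)
for th in (.43,.57,.71):
    p,o=push(th,16,.111,-1); manip.move_linear(p,rate=.12,rot=o); s=manip.state();print(th,p,s["tool_pos"],s["contact_force"],lever())
c=cap("wrist");cv2.imwrite("pics/w2.png",c["image"]);print(s["clock"])
E
python3 f.py
```

```text
[None, (215, array([-0.0153,  0.3747,  0.1273]), np.float64(100.0))]
0.43 [ 0.53056511 -0.25882881  0.111     ] [ 0.53167172 -0.25978994  0.11226169] [-0.60597313  0.43368099  0.00584694] [None, (214, array([-0.0142,  0.3686,  0.1274]), np.float64(100.0))]
0.57 [ 0.53293265 -0.26718638  0.111     ] [ 0.5329189  -0.26707637  0.1112522 ] [-0.29297422 -0.23000488  0.04527909] [None, (212, array([-0.0142,  0.3685,  0.1272]), np.float64(100.0))]
0.71 [ 0.53644328 -0.2751318   0.111     ] [ 0.53637069 -0.27484188  0.11102179] [ 0.01450194 -0.72789378  0.59705129] [(35, array([-0.0146, -0.0956,  0.1285]), np.float64(32.8)), (212, array([-0.0161,  0.3803,  0.1274]), np.float64(100.0))]
12.5167
```

View pics/w2.png

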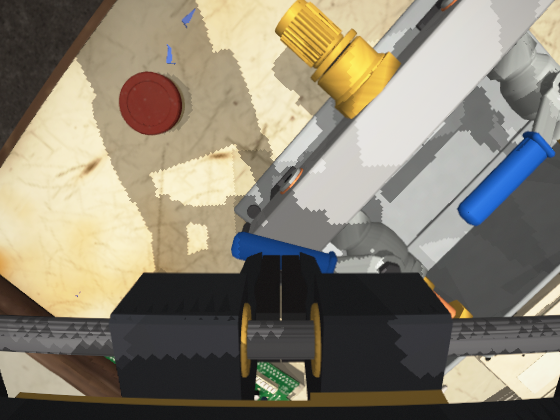

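```bash
cat > g.py <<'E'
from h import *
c=cap("wrist");z=c["z_map"]
for v in (240,244,248,252,256,260,265,270,280,290,300):
    print(v,[ (c["T_tool_cam"]@np.append(ray(c,u,v)*z[v,u],1))[:3].round(4).tolist() for u in (262,270,300)], pt(c,262,v).round(3))
for u,v in ((245,243),(330,260)): print(pt(c,u,v).round(4))
E
python3 g.py
```

```text
240 [[0.0082, -0.0088, -0.0155], [0.0074, -0.0051, -0.0135], [-0.0025, 0.0107, 0.013]] [ 0.524 -0.275  0.126]
244 [[0.007, -0.0088, -0.0176], [0.0067, -0.005, -0.017], [-0.0052, 0.0107, 0.0141]] [ 0.525 -0.276  0.128]
248 [[0.0049, -0.0088, -0.0175], [0.0049, -0.005, -0.0174], [0.0036, 0.0092, -0.0142]] [ 0.526 -0.277  0.128]
252 [[0.0026, -0.0089, -0.0167], [0.0031, -0.005, -0.0179], [0.0109, 0.0079, -0.0371]] [ 0.528 -0.279  0.128]
256 [[0.0007, -0.0089, -0.0171], [0.0093, -0.0045, -0.0374], [0.0103, 0.0078, -0.0399]] [ 0.524 -0.273  0.148]
260 [[0.0089, -0.0077, -0.0405], [0.0091, -0.0044, -0.041], [0.0104, 0.0076, -0.044]] [ 0.524 -0.273  0.153]
265 [[0.0092, -0.0074, -0.0462], [0.0091, -0.0043, -0.0459], [0.0077, 0.0077, -0.0428]] [ 0.525 -0.273  0.156]
270 [[0.0096, -0.0072, -0.0516], [0.0092, -0.0042, -0.0508], [0.0093, 0.0073, -0.0509]] [ 0.525 -0.273  0.162]
280 [[0.009, -0.0068, -0.0588], [0.009, -0.0039, -0.0588], [0.0091, 0.0069, -0.059]] [ 0.525 -0.273  0.17 ]
290 [[0.0087, -0.0065, -0.0659], [0.0094, -0.0037, -0.0671], [0.0091, 0.0065, -0.0665]] [ 0.525 -0.272  0.177]
300 [[0.0092, -0.0062, -0.0735], [0.0097, -0.0035, -0.0745], [0.0088, 0.0062, -0.0728]] [ 0.525 -0.272  0.184]
[ 0.5189 -0.2806  0.1282]
[ 0.5543 -0.2598  0.1281]
```

The sleeve top measures 0.128, which agrees with the other cameras. But the wrist depth shows the real fingertips ending about 36 mm short of the nominal TCP, so the fingers have been passing above the lever without touching it. I check the gripper geometry numerically, then go down in guarded steps.

```bash
cat > g2.py <<'E'
from h import *
s=manip.state()["tool_pos"]; manip.move_linear([s[0],s[1],.125],rate=.2)
p,o=push(.43,30,.111,-1); manip.move_linear(p,rate=.2,rot=o)
def tool(c):
    c["M"]=c["T_tool_cam"];return cloud(c)
P=tool(cap("wrist"))
for v in (255,270,285,300,320,340,360,380,395,405): print(v,[P[v,u].round(3).tolist() for u in (30,130,180,225,260,300,335,380)])
f0=np.array(manip.state()["contact_force"])
for z in np.arange(.107,.074,-.004):
    manip.move_linear([p[0],p[1],z],rate=.05); f=np.array(manip.state()["contact_force"])-f0
    if np.linalg.norm(f)>6: print("contact",z,f);break
P=tool(cap("wrist")); print(manip.state()["tool_pos"],manip.state()["clock"],f.round(1))
for v in (235,240,245,250,255,260): print(v,[P[v,u].round(4).tolist() for u in (262,270,300)])
E
python3 g2.py
```

```text
255 [[-0.054, -0.219, 0.111], [-0.053, -0.128, 0.111], [-0.053, -0.085, 0.111], [-0.053, -0.047, 0.111], [0.011, -0.009, -0.04], [0.01, 0.008, -0.039], [-0.012, 0.03, 0.013], [-0.017, 0.059, 0.025]]
270 [[-0.068, -0.221, 0.111], [-0.067, -0.129, 0.11], [-0.066, -0.086, 0.111], [-0.067, -0.047, 0.112], [0.011, -0.008, -0.055], [0.009, 0.007, -0.051], [-0.024, 0.032, 0.02], [-0.023, 0.058, 0.017]]
285 [[-0.084, -0.226, 0.112], [-0.081, -0.132, 0.111], [0.034, -0.021, -0.112], [0.034, -0.012, -0.111], [0.009, -0.007, -0.063], [0.008, 0.007, -0.061], [0.034, 0.011, -0.111], [0.034, 0.021, -0.111]]
300 [[-0.099, -0.229, 0.111], [0.034, -0.03, -0.118], [0.033, -0.02, -0.116], [0.033, -0.011, -0.117], [0.009, -0.007, -0.073], [0.009, 0.006, -0.074], [0.034, 0.01, -0.117], [0.034, 0.019, -0.117]]
320 [[0.027, -0.054, -0.115], [0.034, -0.027, -0.124], [0.034, -0.018, -0.125], [0.033, -0.01, -0.123], [0.026, -0.005, -0.111], [0.026, 0.004, -0.112], [0.033, 0.01, -0.123], [0.033, 0.018, -0.123]]
340 [[0.024, -0.052, -0.118], [0.029, -0.028, -0.124], [0.029, -0.018, -0.124], [0.03, -0.01, -0.124
[... 776 characters left out ...]
 [0.018, -0.01, -0.128], [0.017, -0.004, -0.127], [0.019, 0.003, -0.129], [0.017, 0.01, -0.127], [0.018, 0.018, -0.128]]
[ 0.52413349 -0.24623916  0.07478539] 15.7 [ 0.9  1.3 -0.5]
235 [[-0.019, -0.0131, 0.067], [-0.0188, -0.0075, 0.0665], [0.0131, 0.0086, -0.0225]]
240 [[-0.0226, -0.0131, 0.0669], [-0.0206, -0.0073, 0.0614], [0.0108, 0.0086, -0.0227]]
245 [[-0.0262, -0.0132, 0.0665], [-0.0218, -0.0072, 0.055], [0.0088, 0.0086, -0.0236]]
250 [[-0.0302, -0.0132, 0.0669], [-0.0008, -0.0054, -0.0059], [0.0062, 0.0087, -0.0233]]
255 [[-0.0342, -0.0133, 0.0674], [0.009, -0.0046, -0.0358], [0.0105, 0.0078, -0.0393]]
260 [[0.009, -0.0077, -0.041], [0.009, -0.0044, -0.041], [0.0103, 0.0076, -0.044]]
```

Confirmed: with the TCP at 0.075 there is no contact with the bar, so the tips sit about 36 mm behind the nominal TCP. The fingers are now at tip height 0.111, and I push from there.

```bash
cat > c2.py <<'E'
from h import *
f0=np.array(manip.state()["contact_force"])
def go(th,g):
    p,o=push(th,g,.075,-1); manip.move_linear(p,rate=.12,rot=o)
    f=np.array(manip.state()["contact_force"])-f0; print(round(th,2),g,f.round(1),flush=True); return np.linalg.norm(f)
for th in np.arange(.43,1.5,.14):
    if go(th,16)>12: break
else:
    for g in range(18,4,-1):
        if go(1.57,g)>9: break
p=manip.state()["tool_pos"]; c=cap("wrist");cv2.imwrite("pics/w3.png",c["image"]);print(p,manip.state()["clock"],lever())
E
python3 c2.py
```

```text
0.43 16 [-0.4  0.4 -0.2]
0.57 16 [-0.2 -0.9  0.2]
0.71 16 [-0.8 -1.1  0.3]
0.85 16 [-0.9  0.2  0.3]
0.99 16 [-1.7  0.3 -0.6]
1.13 16 [-0.6  0.6  0.1]
1.27 16 [-0.9 -0.7  0.3]
1.41 16 [-0.8  0.6 -0.7]
1.57 18 [-1.2  0.  -1.4]
1.57 17 [-4.9 -0.2  2.9]
1.57 16 [-8.7  0.1  3.6]
[ 0.57543308 -0.30661187  0.07490173] 18.8667 [(19, array([ 0.0505, -0.1087,  0.1284]), np.float64(56.6)), (218, array([-0.0156,  0.3771,  0.1274]), np.float64(99.9))]
```

View pics/w3.png

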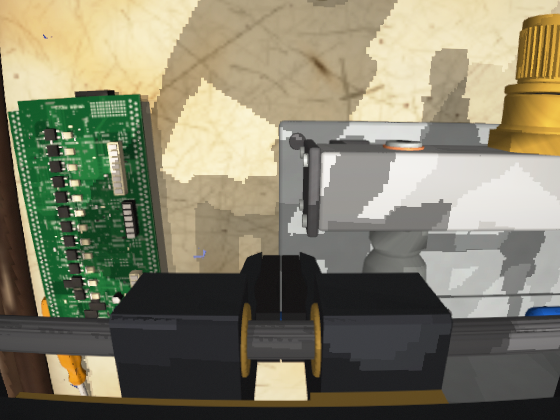

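The lever reached its stop with a 9 N reaction, and the view shows it behind the fingers, square across. Next I back off, rise, and look at the plug and lever from above the plug.

```bash
cat >> h.py <<'E'
TIP=.036
E
cat > k.py <<'E'
from h import *
manip.move_linear(push(1.57,26,.075,-1)[0],rate=.1)
p=manip.state()["tool_pos"]; manip.move_linear([p[0],p[1],.15],rate=.2)
p,o=plug(0,-.095,-1,off=-.04); manip.move_pose(p,o); manip.set_gripper(.05)
c=cap("wrist");P=cloud(c);im=c["image"].astype(int)
q=P[(im[...,2]>im[...,0]+60)&(P[...,2]>.05)&(P[...,2]<.11)]; q=(q-RIG)@R.from_euler('z',YAW).as_matrix()
q=q[(abs(q[:,1])<.04)&(q[:,0]<-.01)]
for a in np.arange(-.09,-.02,.004):
    s=q[(q[:,0]>=a)&(q[:,0]<a+.004)]
    if len(s): print(a.round(3),len(s),s[:,1].min().round(4),s[:,1].max().round(4),s[:,2].max().round(4))
print(q[:,0].min(),lever(),manip.state()["clock"],manip.state()["gripper_width"]);cv2.imwrite("pics/w4.png",c["image"])
E
python3 k.py
```

```text
-0.082 47 -0.0098 0.0093 0.0905
-0.078 225 -0.0111 0.0099 0.0909
-0.074 266 -0.013 0.0111 0.0919
-0.07 276 -0.0129 0.0111 0.0926
-0.066 276 -0.0129 0.011 0.0919
-0.062 286 -0.0127 0.0109 0.0921
-0.058 286 -0.0126 0.0115 0.0924
-0.054 296 -0.0127 0.0116 0.0934
-0.05 313 -0.0164 0.0154 0.0987
-0.046 373 -0.0163 0.0154 0.0976
-0.042 417 -0.0161 0.0155 0.0986
-0.038 415 -0.0166 0.0152 0.0976
-0.034 446 -0.0167 0.0151 0.0977
-0.03 437 -0.0186 0.0178 0.1027
-0.026 544 -0.0193 0.0177 0.1026
-0.022 506 -0.0193 0.0171 0.1028
-0.07929672067312746 [None, (195, array([-0.0074,  0.3304,  0.1278]), np.float64(99.9))] 23.3583 0.049878702227774775
```

View pics/w4.png

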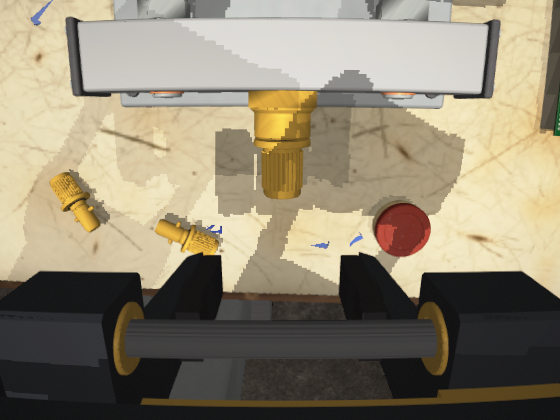

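The plug axis is at y≈-0.001, z≈0.080, with its head from -0.079 to -0.049. The right lever is out of view here, so I check it later from the top camera. First comes the first turning stroke on the plug — but the lever has to be confirmed before that.

```bash
cat >> h.py <<'E'
def pl(al,back=0.,off=.049,rate=.05,x=-.064): 
    p,o=plug(np.radians(al),x-back,-1,off=off,zc=.0803,y0=-.001); manip.move_linear(p,rate=rate,rot=o)
def st(m):
    s=manip.state();print(m,round(float(s["clock"]),2),np.round(s["contact_force"],1),np.round(s["moment"],2),round(float(s["gripper_width"]),4),round(float(s["grasp_force"]),1),flush=True)
E
cat > l.py <<'E'
from h import *
p,o=plug(np.radians(-42),-.064,-1,off=-.012,zc=.0803,y0=-.001); manip.move_pose(p,o); st("pre")
c=cap("top");cv2.imwrite("pics/top2.png",cv2.resize(c["image"][130:270,300:440],(600,600),interpolation=cv2.INTER_CUBIC));print(lever())
E
python3 l.py
```

```text
pre 23.96 [-0.2  1.  -0. ] [-0.25  0.01  0.11] 0.0498 0.0
[(104, array([ 0.0499, -0.1267,  0.1285]), np.float64(91.3)), (197, array([-0.0074,  0.331 ,  0.1277]), np.float64(99.9))]
```

View pics/top2.png

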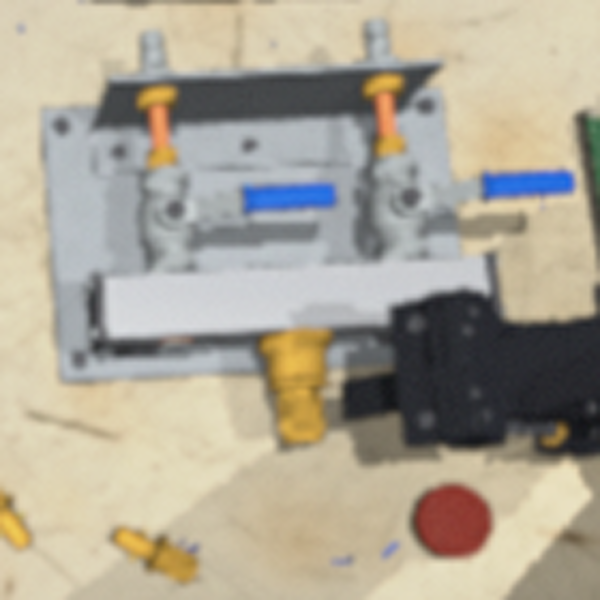

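Both levers, at (290,197) and (530,185), lie square across, so both feeds are shut. Now the first turning stroke.

```bash
cat > n.py <<'E'
from h import *
pl(-42,rate=.1); st("in")
manip.set_gripper(.015,force=25); st("grip")
for a in range(-30,43,12):
    pl(a,back=.0045*(a+42)/150); st(a)
    s=manip.state()
    if np.linalg.norm(s["contact_force"])>30: break
manip.set_gripper(.044); st("open")
E
python3 n.py
```

```text
in 24.82 [0.2 0.6 0.6] [-0.26 -0.03 -0.03] 0.0503 0.0
grip 25.33 [-1.2 -0.6  0.8] [-0.37 -0.03  0.03] 0.023 25.0
-30 25.69 [ 0.7 -2.3 -1.3] [-0.59 -0.08 -0.12] 0.0232 25.0
-18 26.05 [ 1.2 -1.2  1.4] [-0.18 -0.06 -0.  ] 0.0237 25.0
-6 26.41 [-0.4 -0.6  4.7] [ 0.04 -0.01 -0.01] 0.0233 25.0
6 26.79 [0.3 1.8 5.7] [ 0.22 -0.06 -0.01] 0.0232 25.0
18 27.22 [-0.1  3.3  7.3] [ 0.41 -0.07  0.07] 0.0235 25.0
30 27.64 [1.1 4.5 8.8] [ 0.34 -0.14  0.07] 0.0234 25.0
42 28.05 [-0.3  6.   8. ] [ 0.38 -0.08  0.14] 0.0234 25.0
open 28.54 [-0.1 -0.2  0.3] [ 0.35  0.07 -0.05] 0.0441 0.0
```

```bash
cat > o.py <<'E'
from h import *
b=.0045*84/150
for a in range(28,-43,-14): pl(a,back=b,rate=.12)
st("back"); manip.set_gripper(.015,force=25); st("grip")
for a in list(range(-30,19,12))+[24,30]:
    pl(a,back=min(.0045,b+.0045*(a+42)/150)); st(a)
    if np.linalg.norm(manip.state()["contact_force"])>30: break
E
python3 o.py
```

```text
back 31.11 [ 0.3 -0.7  0.2] [-0.24  0.03 -0.  ] 0.0441 0.0
grip 31.55 [ 0.3 -0.4 -0.6] [-0.24 -0.    0.01] 0.0233 24.9
-30 31.91 [-0.9 -1.  -0.2] [-0.44  0.19  0.04] 0.0229 25.0
-18 32.27 [-1.4 -0.5  2.1] [-0.08  0.23  0.03] 0.0232 25.0
-6 32.62 [-1.8  0.5  3.6] [0.2  0.3  0.12] 0.023 25.0
6 33.01 [-3.1  2.5  6.8] [0.37 0.34 0.  ] 0.023 25.0
18 33.43 [-2.5  3.9  6.2] [ 0.51  0.27 -0.03] 0.0233 25.0
24 33.73 [-2.1  4.1  7.2] [ 0.48  0.17 -0.01] 0.0231 25.0
30 34.01 [-2.4  3.   6.6] [ 0.42  0.22 -0.22] 0.0234 25.0
```

```bash
cat > q.py <<'E'
from h import *
pl(36,back=.0045); st(36)
for d in (.0055,.0065,.008,.010,.013):
    pl(36,back=d); st(d)
    if abs(manip.state()["contact_force"][0])>12: print("held");break
E
python3 q.py
```

```text
36 34.28 [-2.8  2.9  6.6] [ 0.39  0.26 -0.3 ] 0.0233 25.0
0.0055 34.53 [0.6 3.6 2.9] [ 0.71 -0.06  0.11] 0.0234 25.0
0.0065 34.78 [ 5.5 -0.8 -2.4] [ 0.72 -0.58  0.42] 0.023 25.0
0.008 35.03 [ 7.4 -0.5 -2.6] [ 0.75 -0.78  0.6 ] 0.0235 25.0
0.01 35.28 [ 8.4  0.6 -2.8] [ 0.74 -0.88  0.67] 0.0233 25.0
0.013 35.53 [ 9.   1.2 -1.3] [ 0.93 -0.95  0.76] 0.0232 25.0
```

```bash
cat > r.py <<'E'
from h import *
for n in ("top","scene"):
    c=cap(n);P=cloud(c);im=c["image"].astype(int)
    q=P[(im[...,2]>im[...,0]+60)&(P[...,2]>.07)&(P[...,2]<.11)]; q=(q-RIG)@R.from_euler('z',YAW).as_matrix()
    q=q[(abs(q[:,1])<.04)&(q[:,0]<-.01)&(q[:,0]>-.12)]
    print(n,len(q),q.min(0))
c=cap("wrist");P=cloud(c);im=c["image"].astype(int)
q=P[(im[...,2]>im[...,0]+60)&(P[...,2]>.055)&(P[...,2]<.11)]; q=(q-RIG)@R.from_euler('z',YAW).as_matrix();q=q[(abs(q[:,1])<.04)&(q[:,0]<-.01)]
for a in np.arange(-.09,-.02,.004):
    s=q[(q[:,0]>=a)&(q[:,0]<a+.004)]
    if len(s): print(a.round(3),len(s),s[:,1].min().round(4),s[:,1].max().round(4),s[:,2].max().round(4))
i=c["image"][60:310,150:420];cv2.imwrite("pics/w5.png",cv2.resize(i,None,fx=2,fy=2)); st("")
E
python3 r.py
```

```text
top 79 [-0.02969631 -0.01993813  0.08134607]
scene 45 [-0.08964806 -0.00921211  0.07543063]
-0.086 103 -0.0085 0.0096 0.0914
-0.082 515 -0.0096 0.0107 0.0925
-0.078 559 -0.01 0.011 0.0924
-0.074 543 -0.0095 0.011 0.0925
-0.07 588 -0.0099 0.0113 0.0925
-0.066 638 -0.026 0.0111 0.1095
-0.062 359 -0.0095 0.0109 0.093
-0.058 685 -0.0129 0.0159 0.0973
-0.054 1390 -0.0177 0.0156 0.0967
-0.05 376 -0.0074 0.0078 0.0894
-0.046 437 -0.0108 0.0157 0.0968
-0.042 1006 -0.0132 0.0159 0.0971
-0.038 1035 -0.0138 0.016 0.0972
-0.034 1053 -0.013 0.016 0.0972
-0.03 1004 -0.0197 0.0182 0.1021
-0.026 1476 -0.0204 0.0185 0.1024
-0.022 1193 -0.0196 0.0184 0.1026
 35.68 [ 9.5  1.7 -1.5] [ 0.92 -0.96  0.71] 0.0235 25.0
```

View pics/w5.png

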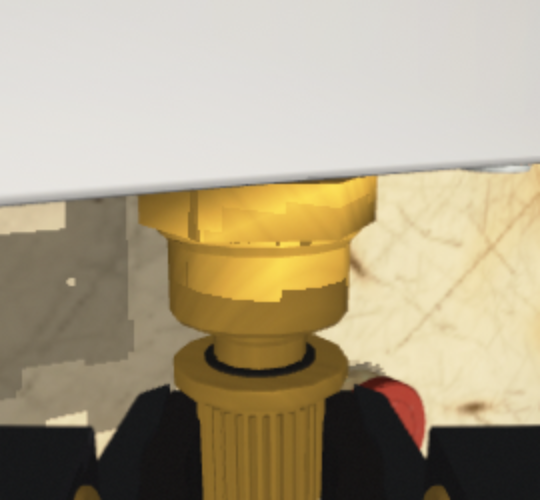

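The flange now stands about 8 mm off the port with the shank showing, so the plug is free of the thread. It slipped a little in the grip, so I tighten up and draw it straight out.

```bash
cat > s.py <<'E'
from h import *
manip.set_gripper(.015,force=45); st("g")
for d in (.018,.025,.035,.045,.056,.066):
    pl(36,back=d,rate=.06); st(d)
    if abs(manip.state()["contact_force"][0])>25: print("held");break
c=cap("wrist");i=c["image"][60:310,150:420];cv2.imwrite("pics/w6.png",cv2.resize(i,None,fx=2,fy=2))
P=cloud(c);im=c["image"].astype(int);q=P[(im[...,2]>im[...,0]+60)&(P[...,2]>.055)&(P[...,2]<.11)]; q=(q-RIG)@R.from_euler('z',YAW).as_matrix();q=q[(abs(q[:,1])<.04)&(q[:,0]<-.01)]
for a in np.arange(-.15,-.02,.004):
    s=q[(q[:,0]>=a)&(q[:,0]<a+.004)]
    if len(s): print(a.round(3),len(s),s[:,1].min().round(4),s[:,1].max().round(4),s[:,2].max().round(4))
E
python3 s.py
```

```text
g 35.9 [ 8.6  0.4 -2.4] [ 0.92 -0.98  0.75] 0.0227 45.0
0.018 36.15 [0.5 0.8 0.5] [ 0.37 -0.1   0.01] 0.023 45.0
0.025 36.42 [ 0.2 -0.6  0.3] [ 0.23  0.03 -0.05] 0.0228 45.0
0.035 36.73 [ 0.1 -0.2 -1.3] [ 0.39  0.07 -0.05] 0.0224 45.0
0.045 37.05 [ 0.2  0.8 -1.5] [ 0.41  0.02 -0.  ] 0.0232 45.0
0.056 37.38 [-0.   0.2 -1. ] [ 0.38 -0.03 -0.02] 0.0228 45.0
0.066 37.7 [ 0.2 -0.5 -1.3] [ 0.4   0.03 -0.02] 0.0229 45.0
-0.146 5 -0.0076 0.0089 0.0886
-0.142 183 -0.0102 0.0105 0.091
-0.138 522 -0.0084 0.0104 0.0915
-0.134 535 -0.0082 0.0106 0.0917
-0.13 562 -0.0098 0.0107 0.0918
-0.126 568 -0.0099 0.0109 0.0915
-0.122 615 -0.0119 0.0109 0.0917
-0.118 233 -0.0074 0.0147 0.0948
-0.114 1388 -0.0146 0.0156 0.0966
-0.11 822 -0.0174 0.0145 0.0964
-0.106 478 -0.0086 0.0081 0.0886
-0.102 440 -0.0069 0.0109 0.0888
-0.098 576 -0.008 0.0132 0.0889
-0.094 531 -0.0078 0.0111 0.0894
-0.09 539 -0.0075 0.0087 0.0891
-0.086 563 -0.0076 0.0084 0.0893
-0.082 580 -0.0077 0.0088 0.0896
-0.078 461 -0.0073 0.0078 0.0889
-0.046 1644 -0.0156 0.0162 0.0972
-0.042 1441 -0.0134 0.0162 0.0973
-0.038 1451 -0.0131 0.0161 0.0975
-0.034 1171 -0.0141 0.0163 0.0985
-0.03 104 -0.0192 0.0165 0.0961
```

The plug is clear and level in the grip, its tip 30 mm in front of the port. Now I carry it to the dish and lay it down, pitched slightly head-down so that it does not drop.

```bash
cat > t.py <<'E'
from h import *
s=manip.state()["tool_pos"]; manip.move_linear([s[0],s[1],s[2]+.09],rate=.2)
pit=R.from_euler('z',YAW)*R.from_euler('y',-np.radians(4.5))*R.from_matrix(np.c_[[1,0,0],[0,-1,0],[0,0,-1]]);o=pit.as_rotvec();d=pit.as_matrix()[:,2]
P=lambda h: np.array([.443,.192,h])+.049*d
manip.move_pose(P(.13),o); st("over")
manip.move_linear(P(.035),rate=.12); manip.dwell(.1); st("low")
f0=np.array(manip.state()["contact_force"])
for h in np.arange(.031,.0189,-.002):
    manip.move_linear(P(h),rate=.02); f=np.array(manip.state()["contact_force"])-f0; print(h.round(4),f.round(1))
    if f[2]>3: break
st("down")
E
python3 t.py
```

```text
over 39.77 [-0.1 -0.3 -1. ] [0.03 0.09 0.02] 0.0231 45.0
low 40.81 [-0.   0.7 -1.2] [-0.01  0.1  -0.  ] 0.0231 45.0
0.031 [-0.2 -1.3 -0.9]
0.029 [ 1.  -0.6  0.8]
0.027 [-0.1 -1.   0.3]
0.025 [ 0.1 -0.4  0.5]
0.023 [ 0.4 -0.3 -0.3]
0.021 [-0.  -0.4 -0.2]
0.019 [-2.3 -1.3  6.5]
down 42.66 [-2.3 -0.6  5.4] [-0.06  0.23 -0.01] 0.0229 45.0
```

Contact came at the expected height, so I release, retreat and look.

```bash
cat > u.py <<'E'
from h import *
manip.set_gripper(.034,force=10); manip.dwell(.2); s=manip.state()
d=R.from_rotvec(s["tcp_rot"]).as_matrix()[:,2]; p=np.array(s["tool_pos"])
manip.move_linear(p-.05*d,rate=.08); manip.move_linear(p-.05*d+[-.03,0,.1],rate=.2); st("up")
c=cap("wrist"); cv2.imwrite("pics/w7.png",c["image"]); print(lever())
E
python3 u.py
```

```text
up 44.67 [-0.1  0.1 -0.2] [ 0.01  0.06 -0.06] 0.0342 0.0
[(103, array([ 0.05  , -0.1267,  0.1281]), np.float64(91.6)), (199, array([-0.0097,  0.3438,  0.1275]), np.float64(99.9))]
```

View pics/w7.png

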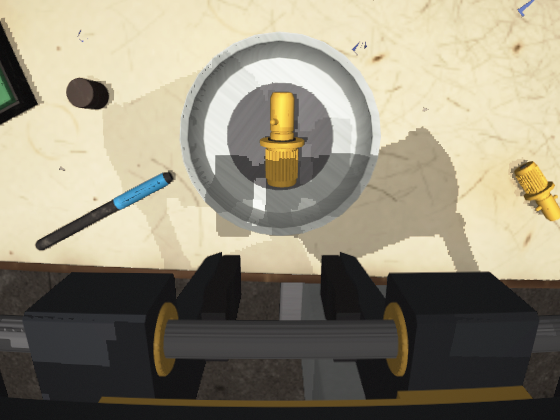

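The plug lies in the dish at (282,140), the gripper is clear, and both levers are still square across. I hand the job in.

```bash
python3 -c "
from cell import order
print(order.close_job())"
```

```text
the job is handed in; nothing more can be done
None
```

The job is handed in at about 45 s of the 64 s: the half-open right-hand feed valve is fully shut and the left one is still shut. With both feeds shut, I unscrewed the bleed plug, drew it out and laid it in the parts dish; the look-alikes and the things standing around were not touched.

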